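# Clear the bits and lock the drying rack's leg at its mark

### The arm

A 7-joint arm with a two-finger parallel gripper is mounted at the origin on the work surface. World frame = base frame: x ahead of the robot, y to its left, z up, the work surface at z = 0. Lengths are in m, angles in degrees, forces in N, time in s.
With the tool pointing down it reaches from about 0.4 to 0.75 m from the base axis. Payload 19.5 kg.
Tool frame: the origin (TCP) lies midway between the tips of the shut fingers; the grasp point (between the pads) lies 19 mm behind it; z points along the fingers, y is the line along which they close (so a half turn about z gives the same grasp; the last joint's range is limited). The gripper opens to 85 mm and grips with 20 to 120 N. Pads are 22 mm wide; open, the fingers measure 114 mm over their backs; the gripper's body (76 mm by 85 mm) begins 54 mm behind the grasp point. The pads swing forward as they close: fully open they stand 13 mm farther back than shut.
Start: joints at [68.027, 40.479, -1.581, 85.061, 1.261, 54.483, -4.326], TCP at [0.193, -0.542, 0.202] pointing down, gripper open.
Joint ranges: [-155.06, 155.06], [-18.47, 123.98], [-90, 86.84], [0, 140.48], [-83.41, 263.41], [0, 116], [-161.91, 161.91]. Speed limits (degrees/s): [108.29, 108.29, 147.25, 147.25, 172.46, 172.46, 172.46].

### API

Orientations are given as [roll, pitch, yaw] about the fixed x, y, z axes, in that order (R = Rz(yaw) Ry(pitch) Rx(roll)).
In Python, from plant import state, grab_frame, hand_in gives the robot as it stands. The module is installed in compiled form; this text tells all that it offers.
- The arm moves only by the tool carry_out, never from a script. Its arguments are lists of equal length, an entry for each row: "translation": the shift along the tool's x, y, z in cm, a list of three; "spin": the turn about the tool's z in degrees; "fingers": the opening, from 0 (shut) to 1 (fully open). A call has 1 to 10 rows; each row shifts and turns the commanded pose from where the row before left it, along the tool's axes as they then stand; what a row does not reach is not made up. A row lasts 1/12 s, in which the tool goes at most 41.7 mm and 7.16 degrees, less where a joint would pass 70% of its speed; a pose out of reach is approached as far as the arm can. A call is refused whole if a number of a shift passes 4.17 or a number of a turn 7.16, either way. A call with a gripper value outside its range is refused whole. The fingers move at their own pace and stop on an object; the grip force is fixed at half the most. Time passes only in rows, so rows that do not move let the fingers close. It gives the time, the measured TCP pose, the force, the opening and the grip force at its end, in the units of the state.
- state(): the state, without advancing time (a new reading comes with each control period).
- grab_frame(name): name is "scene" or "top" or "wrist"; returns a dict with "pixels" (384x512x3 uint8, red, green, blue), "intrinsics" (3x3 intrinsics, pixels), "world_from_camera" (4x4, takes a point from camera to world coordinates). Camera axes: x right, y up, looking along -z (the intrinsics and any distortion apply to the point x, -y, -z); pixel columns grow to the right and rows downward; lengths in m; the calibration is good to about 2 mm. A picture is of the moment at which its call begins. There is no depth.
- hand_in(): hands the job in; it is judged then, once.
The state is a dict: "t": time; "q": joint angles; "dq": joint speeds; "tau": joint torques, N m; "eef_pos": TCP position; "tool_rot": TCP orientation; "contact_force": force on the tool from outside, world axes, zero at the start; "wrist_torque": the same for the moment, N m; "grip_width": opening from 0.0 (shut) to 1.0 (fully open); "grip_force": force on a finger pad.
Only numpy, scipy, OpenCV 4.12 (cv2) and the standard library are available. Lean on these libraries where they do the work, as an engineer would, in place of code of your own. Each camera call takes 0.05 s, during which the arm holds its last target. There are 200 camera calls.

### The job

Get the drying rack ready: put the loose clothes pegs in the slatted basket and the spare rubber foot in the round bowl, and leave the other things on the counter where they are. Then, with its cam lever still open, slide the rack's leg out until its pointer lines up with the fin of the mark clip, and while holding it there slide the lever fully closed against the leg. Finish holding on: still gripping the leg and closed lever, with the leg at the mark, as the leg springs back when let go.

Things in the scene. Friction and masses are not known exactly. Their poses are not given: they have to be found in the camera images.
- peg_a: wooden clothes peg lying flat, 74 long (its x) x 12 wide (its y) x 12 mm tall, about 15 g; origin at the centre of its underside, z up
- peg_b: wooden clothes peg lying flat, 74 long (its x) x 12 wide (its y) x 12 mm tall, about 15 g; origin at the centre of its underside, z up (same as the other)
- foot: spare black rubber foot cap for the rack, standing upright: flange 34 mm across and 6 mm tall, above it a stem 26 mm across up to 30 mm; origin at the centre of its underside, about 30 g
- basket: fixed rectangular white slatted peg basket, open on top, 130 (x) x 120 (y) x 45 mm tall, walls 4 mm; origin at the centre of its underside
- bowl: fixed round white bowl, open on top, rim 124 mm across, 45 mm tall, wall 4 mm; origin at the centre of its underside
- airer: fold-flat drying rack lying fixed on the counter: white side tubes (y = +-95 mm, x -210 to 200 mm) and steel rungs, all under 18 mm high but the leg's outer tube on the centre line (x -210 to -45 mm, 36 mm wide, 40 mm high). x is the way the leg slides out, y left, z up; origin on the counter under the leg's grip when the leg is fully in
- leg: sliding leg on the rack's centre line, axes as the rack's. Slides along +x, 0 to 140 mm; starts fully in. A spring always pulls it back in (4 N when in, 7.5 N at full length; damped, 1 N per 40 mm/s); even the closed lever does not carry it, so let go it runs back. Origin on the counter under the grip, rides with the leg. Grey head block up to 26 mm high bears the plates
- leg_grip (a point): point on the leg, 50 mm above the counter, midway between the outer faces of fixed finger plate and CLOSED lever, then 30 mm apart along y: pinch both here from above, fingers closing along y. Finger plate: upright, grey, x -18 to 18 mm, y -15 to -7 mm from here, z 22 to 78 mm over the counter
- cross_plate (a point): centre of the near (-x) face of the leg's upright cross plate, 18 mm along +x from leg_grip, 43 mm above the counter; the plate spans y -52 to 52 mm, z 26 to 60 mm. Open fingers standing either side of finger plate and lever can push on it to slide the leg out and keep it there while they close
- leg_pointer (a point): tip of the leg's pointer, a small arm at the right (-y) end of the cross plate, 34 mm above the counter; its middle in x
- lever: black upright sliding cam lever on the leg's head, to the left (+y) of the finger plate: paddle 36 (x) x 8 (y) mm, z 28 to 78 mm. Slides along y only, 18 mm: its outer face is at y = 33 mm of the leg when open (at the start), 15 mm when closed; takes about 3 N and stays where left. Origin at the outer face, on the counter
- lever_pad (a point): centre of the lever's outer face, 50 mm above the counter; y in the leg's frame is 33 mm open, 15 mm closed
- mark: black length-mark clip on the rack's right side tube, with a thin upright fin (4 mm in x) up to 38 mm high; axes as the rack's; origin on the counter under the fin. The leg is at its length when pointer and fin have the same x. It is fixed for the episode, 50 to 110 mm out from the start of the pointer
- stick: bystander: white capped stain stick, upright cylinder 26 mm across, 60 mm tall; origin at the centre of its underside
- softener: bystander: small white bottle, 38 mm across, 75 mm tall; origin at the centre of its underside
- soap: bystander: bar of soap 70 x 45 x 24 mm; origin at the centre of its underside
- brush: bystander: wooden brush lying flat, about 160 mm long
- scoop: bystander: clear measuring cup, 70 mm across, 60 mm tall; origin at the centre of its underside
- detergent: bystander: large white bottle, 84 mm across, 170 mm tall; origin at the centre of its underside
- powder: bystander: white jar, 90 mm across, 130 mm tall; origin at the centre of its underside
Mind the look-alikes: they are no part of the job. What is shaped like the peg_b but pink is not meant. There is more than one size of the foot; the one meant has the size given above.

How it is judged (in metres and radians):
On the way, in this order (a step that is already met when the one before it is completed fails the run):
1. both pegs lie in the basket and the rubber foot in the bowl (x of peg_a in the frame of basket between -0.063 and 0.063 m and y of peg_a in the frame of basket between -0.058 and 0.058 m and z of each of peg_a, peg_b in the frame of basket below 0.04 m and x of peg_b in the frame of basket between -0.063 and 0.063 m and y of peg_b in the frame of basket between -0.058 and 0.058 m and horizontal distance between foot and bowl below 0.05 m and z of foot in the frame of bowl below 0.04 m), for 0.2 s.
2. the leg is held with its pointer within 5 mm of the mark, the lever still open (x of leg_pointer in the frame of mark between -0.005 and 0.005 m and y of lever_pad in the frame of leg above 0.029 m and contact force between the fingers and leg above 1 N), for 0.2 s.
3. the lever is slid closed with the leg still at the mark (x of leg_pointer in the frame of mark between -0.005 and 0.005 m and y of lever_pad in the frame of leg below 0.0185 m), for 0.2 s.
At the end, for the whole second after the job is handed in: Both pegs lie in the basket and the foot in the bowl, at rest; the leg's pointer is within 5 mm of the mark along the rack's x; the lever is within 3.5 mm of fully closed; the fingers still grip leg and lever (more than 3 N on the leg with its lever, more than 2 N on the lever) (all of step 1 and all of step 3 and linear speed of each of peg_a, peg_b, foot below 0.05 m/s and contact force between the fingers and leg above 3 N and contact force between the fingers and lever above 2 N and linear speed of leg below 0.02 m/s); the arm keeps its last pose, push and grip.
It fails at once if a bystander is moved by more than 40 mm (distance of any of stick, softener, soap, brush, scoop, detergent, powder from where it was at the start of the episode above 0.04 m).
It fails at once if the lever is slid more than half closed while the leg is more than 10 mm off its mark (y of lever_pad in the frame of leg below 0.023 m and (x of leg_pointer in the frame of mark below -0.01 m or x of leg_pointer in the frame of mark above 0.01 m)).
It also fails if it takes over 72 s, if anything falls off the work surface, if the arm or the gripper's body presses on something with over 40 N, if the wrist force passes 120 N, or if a joint passes its speed limit or range.

## Working session

There is one attempt and no reset: what is moved stays moved. The work goes in short steps, Python scripts to look and compute and a tool call to move; the robot and the scene stay as the last step left them, time stands still between calls to the robot, and variables do not carry over. Pictures are saved under pics/ and viewed, at most 10 in all, crops included, and the job is handed in when it is done.

Besides the shell and the picture viewer there is one more tool, called after "Call:" in YAML: its name, and indented under it one key for each argument. carry_out: Moves the arm, as the interface text tells. Its arguments: {"type":"object","properties":{"translation":{"type":"array","items":{"type":"array","items":{"type":"number"}}},"spin":{"type":"array","items":{"type":"number"}},"fingers":{"type":"array","items":{"type":"number"}}},"required":["translation","spin","fingers"]}

```bash
mkdir -p pics; cat > h.py <<'E'
import numpy as np, cv2
from plant import state, grab_frame, hand_in
def snap(n,save=None):
    f=grab_frame(n)
    if save: cv2.imwrite('pics/'+save,f['pixels'][:,:,::-1])
    return f
def ray(f,u,v):
    K=f['intrinsics'];T=f['world_from_camera']
    d=np.linalg.inv(K)@[u,v,1]; d=T[:3,:3]@[d[0],-d[1],-d[2]]
    return T[:3,3],d/np.linalg.norm(d)
def onz(f,u,v,z):
    o,d=ray(f,u,v); return o+d*(z-o[2])/d[2]
def proj(f,p):
    T=f['world_from_camera'];c=T[:3,:3].T@(np.array(p)-T[:3,3]);q=f['intrinsics']@[c[0],-c[1],-c[2]];return q[:2]/q[2]
def tri(r1,r2):
    (a,d),(b,e)=r1,r2
    s=np.linalg.lstsq(np.c_[d,-e],b-a,rcond=None)[0]
    p,q=a+s[0]*d,b+s[1]*e; return (p+q)/2,np.linalg.norm(p-q)
E
python3 - <<'E'
from h import *
import pickle
fs={n:snap(n) for n in ('scene','top')}
pickle.dump(fs,open('f0.pkl','wb'))
for n,f in fs.items():
    cv2.imwrite(f'pics/{n}0.png',cv2.resize(f['pixels'][:,:,::-1],(800,600),interpolation=cv2.INTER_CUBIC)); print(n,f['intrinsics'],f['world_from_camera'].round(3))
print(state())
E
```

```text
scene [[385.10054716   0.         257.31645923]
 [  0.         385.10054716 194.76246564]
 [  0.           0.           1.        ]] [[ 0.855 -0.381  0.351  0.917]
 [ 0.518  0.643 -0.564 -0.647]
 [-0.011  0.664  0.748  0.782]
 [ 0.     0.     0.     1.   ]]
top [[448.93961051   0.         263.20645557]
 [  0.         448.93961051 196.33916577]
 [  0.           0.           1.        ]] [[-0.011  0.986 -0.169  0.329]
 [-1.    -0.012 -0.003 -0.136]
 [-0.005  0.168  0.986  1.465]
 [ 0.     0.     0.     1.   ]]
{'t': 0.1, 'q': array([68.02677499, 40.50964401, -1.58010709, 85.08017546,  1.26010066,
       54.48457063, -4.32462823]), 'dq': array([ 0.00674404, -0.07862327, -0.03880982, -0.12421478,  0.0320227 ,
       -0.01049441,  0.0043967 ]), 'tau': array([ 3.58032776e-03, -8.84289622e+01,  1.23730134e+00, -2.36442071e+01,
        1.71449018e-02,  5.31192505e-03, -9.06108085e-06]), 'eef_pos': array([ 0.19262658, -0.54149277,  0.20198811]), 'tool_rot': array([-1.79943003e+02,  2.89466933e-03,  1.95831975e+01]), 'contact_force': array([0.12218211, 0.19853794, 0.18604533]), 'wrist_torque': array([-0.00381322, -0.04344354, -0.00890919]), 'grip_force': 0.0, 'grip_width': 0.9976175657324274}
```

View pics/top0.png

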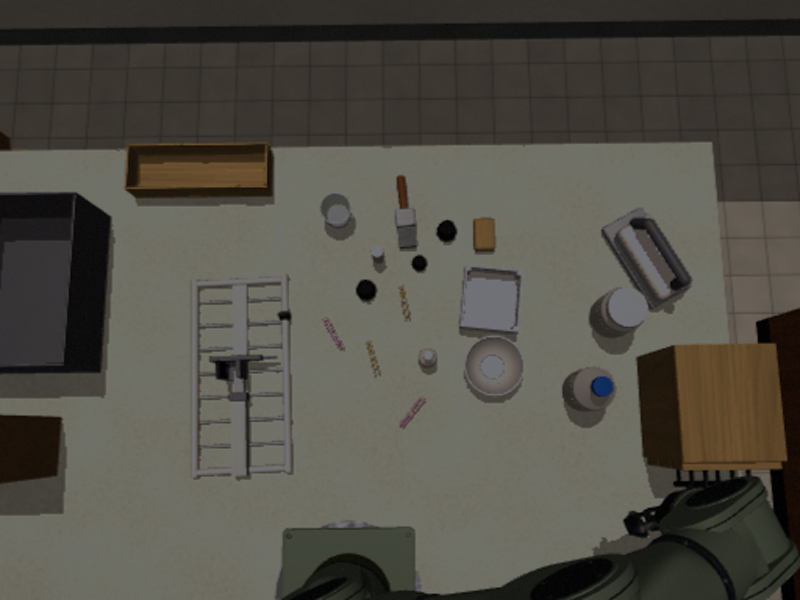

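View pics/scene0.png

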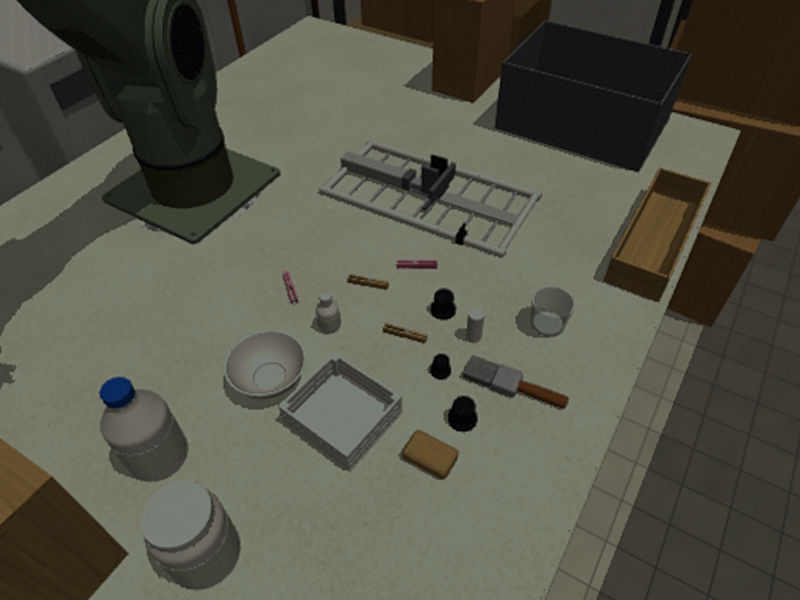

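Top view (800 px scale): wooden pegs are at (405,302) and (372,358), with pink decoys at (334,333) and (412,412). Rubber feet are at (366,290), (419,263) and (446,231). The basket is at (490,300) and the bowl at (494,367). On the rack, the leg head is near (237,370), the cross plate is at row 358, and the mark clip is at (284,315).

```bash
cat > m.py <<'E'
from h import *
import pickle
fs=pickle.load(open('f0.pkl','rb'))
t,s=fs['top'],fs['scene']
def blobs(f,mask,roi,amin):
    m=np.zeros(mask.shape,np.uint8);x0,y0,x1,y1=[int(a/1.5625) for a in roi]
    m[y0:y1,x0:x1]=mask[y0:y1,x0:x1]
    n,l,st,c=cv2.connectedComponentsWithStats(cv2.morphologyEx(m,cv2.MORPH_CLOSE,np.ones((3,3))))
    return [(c[i],st[i],np.argwhere(l==i)[:,::-1]) for i in range(1,n) if st[i,4]>=amin]
for nm,f,roi in (('top',t,(310,190,480,450)),('scene',s,(270,240,500,440))):
    hsv=cv2.cvtColor(f['pixels'],cv2.COLOR_RGB2HSV)
    H,S,V=[hsv[:,:,i].astype(int) for i in range(3)]
    tan=((S>110)&(H>8)&(H<28)&(V>50)).astype(np.uint8); pink=((S>70)&(H>150)).astype(np.uint8); blk=(V<40).astype(np.uint8)
    for k,mm in (('tan',tan),('pink',pink),('blk',blk)):
        for c,st,pts in blobs(f,mm,roi,12):
            r=cv2.minAreaRect(pts.astype(np.float32))
            P=np.array([onz(f,*p,.006)[:2] for p in pts]); ctr=P.mean(0); w,v=np.linalg.eigh(np.cov(P.T))
            print(nm,k,c.round(1),st,'world',ctr.round(4),'ang',np.degrees(np.arctan2(v[1,1],v[0,1])).round(1),'len',(np.sqrt(12*w)*1e3).round(0))
E
python3 m.py
```

```text
top tan [257.3 126.3] [255 121   6  12  56] world [ 0.8198 -0.1137] ang -174.5 len [16. 43.]
top tan [304.6 149.2] [303 140   4  20  75] world [ 0.7378 -0.2717] ang 179.2 len [13. 66.]
top pink [286.  144.5] [282 142   9   6  16] world [ 0.7548 -0.2096] ang 62.1 len [11. 27.]
top pink [216.  218.6] [214 215   5   7  12] world [0.5069 0.0244] ang -154.3 len [ 8. 25.]
top pink [259. 269.] [256 266   7   7  20] world [ 0.3424 -0.1149] ang 133.6 len [ 9. 26.]
top blk [285.5 147.7] [280 141  12  14 130] world [ 0.7438 -0.2076] ang 174.6 len [35. 42.]
top blk [267.9 168.2] [264 164   9  10  71] world [ 0.6737 -0.1478] ang -175.8 len [26. 30.]
top blk [233.9 185.4] [228 179  13  14 128] world [ 0.6167 -0.0344] ang -166.2 len [36. 39.]
scene tan [234.8 179.5] [223 176  25   8  75] world [ 0.4692 -0.0453] ang -164.7 len [12. 72.]
scene tan [252.1 210.4] [245 208  14   6  47] world [ 0.5697 -0.1155] ang -167.9 len [12. 34.]
scene tan [266.6 214.4] [260 212  13   6  40] world [ 0.6087 -0.1079] ang -170.5 len [11. 32.]
scene tan [269.1 278.6] [263 276  15   5  48] world [ 0.7069 -0.2648] ang -15
[... 165 characters left out ...]
[ 0.3591 -0.1278] ang 141.2 len [11. 78.]
scene blk [293.8 154.3] [291 153   6   4  17] world [0.5629 0.1303] ang 166.9 len [14. 16.]
scene blk [228.3 180.2] [223 178  11   4  19] world [ 0.4552 -0.0567] ang -154.8 len [11. 30.]
scene blk [283.2 194.8] [275 185  17  20 237] world [ 0.6129 -0.0266] ang 115.5 len [36. 63.]
scene blk [253.  212.2] [246 209  16   7  39] world [ 0.5748 -0.1195] ang -166.3 len [12. 37.]
scene blk [281.4 234.7] [275 227  13  16 159] world [ 0.6722 -0.1442] ang 114.7 len [27. 43.]
scene blk [307.5 244.3] [297 239  23  12  59] world [ 0.7401 -0.1371] ang -177.1 len [ 8. 59.]
scene blk [295.7 264.9] [287 254  18  22 324] world [ 0.742  -0.2025] ang 110.4 len [36. 53.]
```

Call:
carry_out:
  translation:
    - [0,0,-4]
    - [0,0,-4]
    - [0,0,-4]
    - [2,-2,0]
    - [3,-2.5,0]
    - [3,-2.5,0]
    - [3,-2.5,0]
    - [3,-2.5,0]
    - [3,-2.5,0]
    - [3,-2.5,0]
  spin: [6.5,6.5,6.6,0,0,0,0,0,0,0]
  fingers: [1,1,1,1,1,1,1,1,1,1]

```text
t: 0.93
eef_pos: [0.3939, -0.3702, 0.3223]
tool_rot: [-180.0, 0.0, -0.0]
contact_force: [0.0, -0.8, 0.7]
grip_width: 1.001
grip_force: 0.0
```

Call:
carry_out:
  translation:
    - [3,-3,0]
    - [3,-3,0]
    - [3,-3,0]
    - [3,-3,0]
    - [2,-3,0]
    - [1,-2,0]
    - [0,0,0]
  spin: [0,0,0,0,0,0,0]
  fingers: [1,1,1,1,1,1,1]

```text
t: 1.52
eef_pos: [0.5428, -0.1989, 0.3217]
tool_rot: [-179.8, 0.0, 0.3]
contact_force: [-0.1, 0.9, -0.8]
grip_width: 1.0
grip_force: 0.0
```

```bash
python3 - <<'E'
from h import *
import pickle
f=snap('wrist'); pickle.dump(f,open('w0.pkl','wb'))
cv2.imwrite('pics/w0.png',cv2.resize(f['pixels'][:,:,::-1],(800,600),interpolation=cv2.INTER_CUBIC))
print(f['intrinsics'],f['world_from_camera'].round(3)); st=state(); print(st['t'],st['eef_pos'],st['tool_rot'],st['q'])
E
```

```text
[[274.20770179   0.         256.83686852]
 [  0.         274.20770179 190.43541945]
 [  0.           0.           1.        ]] [[ 0.006  0.951  0.31   0.623]
 [-1.     0.006 -0.001 -0.199]
 [-0.003 -0.31   0.951  0.492]
 [ 0.     0.     0.     1.   ]]
1.5667 [ 0.54150889 -0.20177026  0.32186354] [-1.79941643e+02  3.98357707e-02  1.89197172e-01] [ 14.85480802  35.10372979   5.14562534  71.13062527  -3.11999147
  73.95394409 -69.87643125]
```

View pics/w0.png

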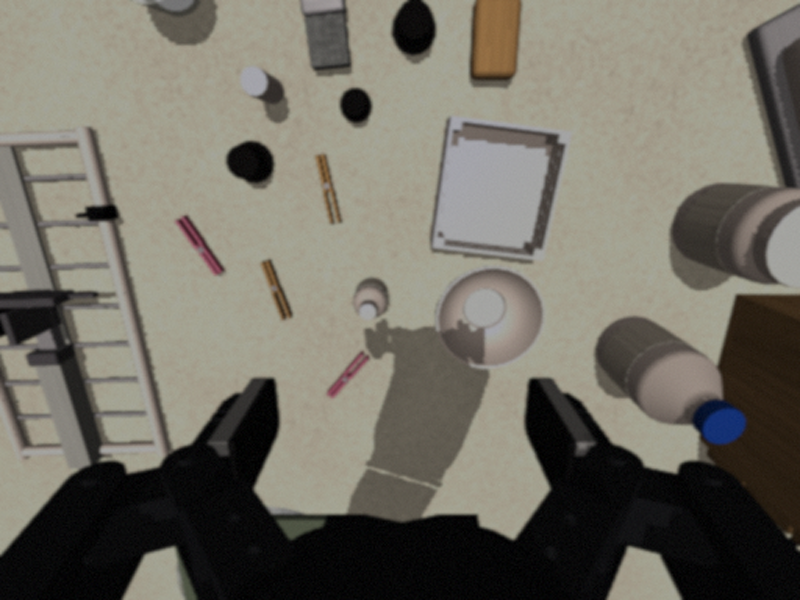

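Wrist view (800 px): pegs at (329,188) and (277,289), small foot at (356,105), larger feet at (249,162) and (414,27), basket at (500,190), bowl at (490,315), mark clip at (102,213).

```bash
cat > m2.py <<'E'
from h import *
import pickle
fs=pickle.load(open('f0.pkl','rb')); w=pickle.load(open('w0.pkl','rb'));t,s=fs['top'],fs['scene']
def box(f,mask,u,v,r,um=1):
    u,v=u/1.5625,v/1.5625; m=np.zeros(mask.shape,np.uint8)
    y0,y1,x0,x1=int(v-r),int(v+r),int(u-r),int(u+r); m[y0:y1,x0:x1]=mask[y0:y1,x0:x1]
    m=cv2.morphologyEx(m,cv2.MORPH_CLOSE,np.ones((3,3)))
    n,l,st,c=cv2.connectedComponentsWithStats(m); i=1+np.argmax(st[1:,4]); return np.argwhere(l==i)[:,::-1].astype(float)
def M(f):
    hsv=cv2.cvtColor(f['pixels'],cv2.COLOR_RGB2HSV);return [hsv[:,:,i].astype(int) for i in range(3)]
H,S,V=M(w);print('peg hsv',H[115:122,208:214].tolist()[3],S[115:122,208:214].tolist()[3],V[118,208:214], 'ground',H[100,190],S[100,190],V[100,190])
print('hsv basket floor',H[120,315],S[120,315],V[120,315])
tan=((S>110)&(H>5)&(H<25))|((V<60)&(S>60))
for n,u,v,us,vs in (('A',329,188,405,332),('B',277,289,368,281)):
    P=box(w,tan,u,v,28); W=np.array([onz(w,*p,.012)[:2] for p in P])
    r=cv2.minAreaRect((W*1e3).astype(np.float32)); mid=np.array(r[0])/1e3
    e,vv=np.linalg.eigh(np.cov(W.T)); print(n,len(P),mid.round(4),W.mean(0).round(4),np.degrees(np.arctan2(vv[1,1],vv[0,1])).round(1),np.array(r[1]).round(0))
    Hs,Ss,Vs=M(s); Q=box(s,((Ss>90)&(Hs>5)&(Hs<28)),us,vs,20); c=cv2.minAreaRect(Q.astype(np.float32))[0]; cw=cv2.minAreaRect(P.astype(np.float32))[0]
    print('  tri',tri(ray(w,*cw),ray(s,*c)), len(Q))
for n,u,v in (('f1',356,105),('f2',249,162),('f3',414,29)):
    P=box(w,(V<45),u,v,20); print(n,'px box',P.min(0),P.max(0),'area',len(P))
    for z in (0.03,0.0):
        rows=P[:,1]; 
        top=P[:,1].min();bot=P[:,1].max()
    widths=[(P[P[:,1]==y][:,0].max()-P[P[:,1]==y][:,0].min()+1) for y in np.unique(P[:,1])]
    wm=max(widths); c=P.mean(0); a=onz(w,c[0]-wm/2,c[1],.015);b=onz(w,c[0]+wm/2,c[1],.015); print('  width mm',(np.linalg.norm(a-b)*1e3).round(1),'ctr z.015',onz(w,*c,.015).round(4))
H2,S2,V2=M(s)
for n,u,v in (('f1',441,366),('f2',443,303),('f3',463,413)):
    P=box(s,(V2<35),u,v,16);c=P.mean(0); print(n,'scene',P.min(0),P.max(0),len(P),onz(s,*c,.015).round(4))
    if n=='f1': print(tri(ray(s,*c),ray(w,*box(w,V<45,356,105,20).mean(0))))
E
python3 m2.py
```

```text
peg hsv [6, 11, 14, 15, 18, 21] [18, 25, 49, 80, 73, 44] [139 143 134 112 101 132] ground 23 35 162
hsv basket floor 120 3 166
A 86 [ 0.6116 -0.1136] [ 0.6118 -0.1134] -168.3 [27.  8.]
  tri (array([ 0.60476912, -0.12238937,  0.0281466 ]), np.float64(0.01872694137771331)) 153
B 182 [ 0.4767 -0.0513] [ 0.4756 -0.0514] -164.1 [68. 11.]
  tri (array([ 0.476592  , -0.05214216,  0.01369528]), np.float64(0.0022414442617686497)) 126
f1 px box [219.  57.] [236.  77.] area 300
  width mm 28.7 ctr z.015 [ 0.6744 -0.1503  0.015 ]
f2 px box [146.  91.] [173. 116.] area 556
  width mm 46.5 ctr z.015 [ 0.6187 -0.0372  0.015 ]Traceback (most recent call last):
  File "m2.py", line 21, in <module>
    P=box(w,(V<45),u,v,20); print(n,'px box',P.min(0),P.max(0),'area',len(P))
  File "m2.py", line 8, in box
    n,l,st,c=cv2.connectedComponentsWithStats(m); i=1+np.argmax(st[1:,4]); return np.argwhere(l==i)[:,::-1].astype(float)
                                                      ~~~~~~~~~^^^^^^^^^^
    return _wrapfunc(a, 'argmax', axis=axis, out=out, **kwds)
    return bound(*args, **kwds)
ValueError: attempt to get argmax of an empty sequence
```

Call:
carry_out:
  translation:
    - [2,-2.5,3]
    - [2,-2.5,3]
    - [2,-2.5,3]
    - [1,-2.5,3]
    - [0,0,3]
    - [0,0,0]
    - [0,0,0]
  spin: [0,0,0,0,0,0,0]
  fingers: [1,1,1,1,1,1,1]

```text
t: 2.15
eef_pos: [0.6069, -0.1093, 0.1769]
tool_rot: [180.0, 0.1, -0.1]
contact_force: [-0.0, 0.5, 2.1]
grip_width: 0.998
grip_force: 0.0
```

```bash
python3 - <<'E'
from h import *
import pickle
f=snap('wrist'); pickle.dump(f,open('w1.pkl','wb'))
cv2.imwrite('pics/w1.png',cv2.resize(f['pixels'][:,:,::-1],(800,600),interpolation=cv2.INTER_CUBIC))
st=state(); print(st['t'],st['eef_pos'],st['tool_rot'],f['world_from_camera'].round(3))
E
```

```text
2.2 [ 0.60765226 -0.10969509  0.17840214] [ 1.79941806e+02 -4.21246392e-02 -1.32600011e-01] [[-0.002  0.95   0.311  0.687]
 [-1.    -0.002 -0.001 -0.11 ]
 [ 0.    -0.311  0.95   0.347]
 [ 0.     0.     0.     1.   ]]
```

View pics/w1.png

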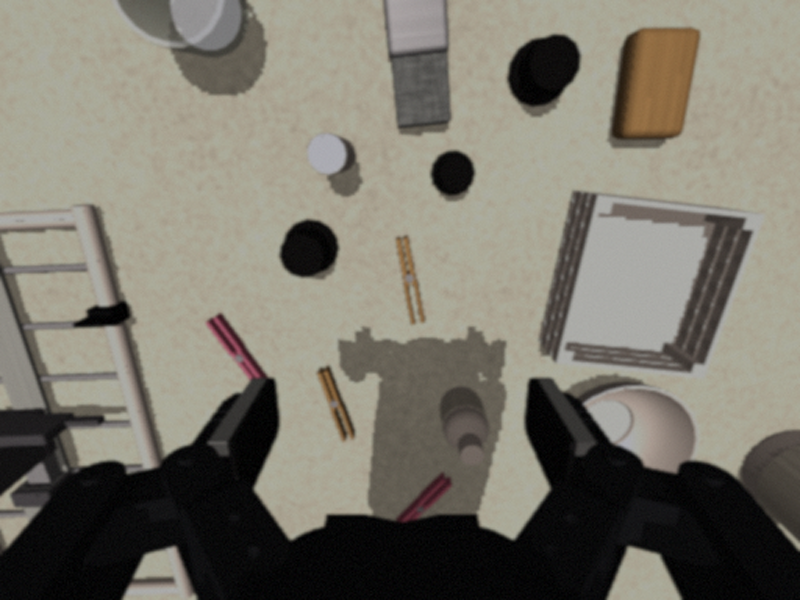

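This closer view shows the small foot 42 px wide at (453,173), which is about 34 mm, so it is the target. The larger feet at (309,248) and (544,70) are about 47 mm. The pegs are at (410,280) and (336,403).

```bash
cat > m3.py <<'E'
from h import *
import pickle
fs=pickle.load(open('f0.pkl','rb'));s=fs['scene'];t=fs['top']
w0=pickle.load(open('w0.pkl','rb'));w1=pickle.load(open('w1.pkl','rb'))
def M(f):
    hsv=cv2.cvtColor(f['pixels'],cv2.COLOR_RGB2HSV);return [hsv[:,:,i].astype(int) for i in range(3)]
def box(mask,u,v,r,k=3):
    u,v=u/1.5625,v/1.5625; m=np.zeros(mask.shape,np.uint8)
    y0,y1,x0,x1=[max(0,int(a)) for a in (v-r,v+r,u-r,u+r)]; m[y0:y1,x0:x1]=mask[y0:y1,x0:x1]
    m=cv2.morphologyEx(m,cv2.MORPH_CLOSE,np.ones((k,k)))
    n,l,st,c=cv2.connectedComponentsWithStats(m); i=1+np.argmax(st[1:,4]); return np.argwhere(l==i)[:,::-1].astype(np.float32)
def tanm(f): H,S,V=M(f); return (S>75)&(H<25)
def blk(f,th): return M(f)[2]<th
for n,p1,p0,ps in (('A',(410,280),(329,188),(405,332)),('B',(336,403),(277,289),(368,281))):
    P=box(tanm(w1),*p1,40,5); W=np.array([onz(w1,*p,.012)[:2] for p in P],np.float32)
    r=cv2.minAreaRect(W*1000); e,v=np.linalg.eigh(np.cov(W.T))
    print(n,len(P),np.array(r[0]).round(1),W.mean(0).round(4),np.array(r[1]).round(0),'yaw',np.degrees(np.arctan2(v[1,1],v[0,1])).round(1))
    c1=np.array(cv2.minAreaRect(P)[0])
    for nm,f,p in (('w0',w0,p0),('s',s,ps)):
        Q=box(tanm(f),*p,25,7); c=cv2.minAreaRect(Q)[0]; X=tri(ray(w1,*c1),ray(f,*c)); print('  tri',nm,len(Q),X[0].round(4),X[1].round(4))
P=box(blk(w1,60),453,173,22);(c,r)=cv2.minEnclosingCircle(P)
a=onz(w1,c[0]-r,c[1],.006);b=onz(w1,c[0]+r,c[1],.006);print('foot',c,r,np.linalg.norm(a-b),onz(w1,*c,.006),onz(w1,*c,.03))
for nm,f,p in (('w0',w0,(356,105)),('s',s,(441,366)),('t',t,(419,263))):
    Q=box(blk(f,60 if nm=='w0' else 40),*p,16 if nm!='t' else 10);X=tri(ray(w1,*P.mean(0)),ray(f,*Q.mean(0)));print('  tri',nm,X[0].round(4),X[1].round(4),len(Q))
E
python3 m3.py
```

```text
A 469 [ 592.3 -115.8] [ 0.5921 -0.116 ] [73. 12.] yaw -169.2
  tri w0 297 [ 0.5914 -0.1157  0.0052] 0.0002
  tri s 160 [ 0.5913 -0.1159  0.0095] 0.0027
B 406 [477.1 -49.9] [ 0.4771 -0.0502] [75. 13.] yaw -164.6
  tri w0 255 [ 0.4749 -0.0488  0.0071] 0.0001
  tri s 138 [ 0.4743 -0.0488  0.0082] 0.0022
foot (289.4060363769531, 110.73490142822266) 13.97779655456543 0.033403567645726676 [ 0.67584626 -0.14851689  0.006     ] [ 0.67665998 -0.14577763  0.03      ]
  tri w0 [ 0.6758 -0.1488  0.0016] 0.0003 321
  tri s [ 0.6752 -0.1481  0.0123] 0.0022 159
  tri t [ 0.6756 -0.1485 -0.0009] 0.0014 71
```

```bash
cat > m4.py <<'E'
from m3 import *
print('---')
# hand-read basket rim corners in w0/w1 (800px scale), height .045; bowl rim ellipse
k=1/1.5625
for nm,f,cs in (('w0',w0,[(452,117),(572,131),(544,262),(432,250)]),('w1',w1,[(577,192),(762,213),(705,375),(543,357)])):
    C=np.array([onz(f,u*k,v*k,.045) for u,v in cs]); print(nm,'basket rim',C[:,:2].round(3).tolist(),C.mean(0).round(4))
for nm,f,c in (('w0',w0,(489,316)),('top',t,(494,367))):
    print(nm,'bowl rim ctr',onz(f,c[0]*k,c[1]*k,.045).round(4))
cs0=[(452,117),(572,131),(544,262),(432,250)];cs1=[(577,192),(762,213),(705,375),(543,357)]
for a,b in zip(cs0,cs1): print('tri basket',tri(ray(w0,a[0]*k,a[1]*k),ray(w1,b[0]*k,b[1]*k))[0].round(3))
print('bowl tri',tri(ray(w0,489*k,316*k),ray(t,494*k,367*k)))
E
python3 m4.py | sed -n '/---/,$p'
```

```text
---
w0 basket rim [[0.661, -0.246], [0.649, -0.364], [0.518, -0.35], [0.531, -0.231]] [ 0.5897 -0.2977  0.045 ]
w1 basket rim [[0.664, -0.23], [0.65, -0.361], [0.524, -0.349], [0.54, -0.219]] [ 0.5944 -0.2898  0.045 ]
w0 bowl rim ctr [ 0.4566 -0.2961  0.045 ]
top bowl rim ctr [ 0.4465 -0.2971  0.045 ]
tri basket [ 0.663 -0.25  -0.002]
tri basket [ 0.649 -0.366  0.039]
tri basket [ 0.518 -0.354  0.037]
tri basket [ 0.523 -0.233  0.01 ]
bowl tri (array([ 0.44842171, -0.30014104,  0.02337762]), np.float64(0.0012660929520579797))
```

Call:
carry_out:
  translation:
    - [-1.6,0.6,0]
    - [0,0,2]
    - [0,0,3]
    - [0,0,3]
    - [0,0,3]
    - [0,0,3]
    - [0,0,2]
    - [0,0,0.9]
    - [0,0,0]
    - [0,0,0]
  spin: [0,-5.5,-5.5,0,0,0,0,0,0,0]
  fingers: [0.5,0.5,0.5,0.5,0.5,0.5,0.5,0.5,0.5,0.5]

```text
t: 3.03
eef_pos: [0.5926, -0.1147, 0.0097]
tool_rot: [179.9, -0.1, 10.9]
contact_force: [0.5, 0.1, 0.0]
grip_width: 0.504
grip_force: 0.0
```

Call:
carry_out:
  translation:
    - [0,0.1,0.5]
    - [0,0,0]
    - [0,0,0]
    - [0,0,0]
    - [0,0,0]
    - [0,0,0]
    - [0,0,0]
    - [0,0,0]
    - [0,0,-2]
    - [0,0,-3]
  spin: [0,0,0,0,0,0,0,0,0,0]
  fingers: [0.5,0.5,0,0,0,0,0,0,0,0]

```text
t: 3.87
eef_pos: [0.5905, -0.1144, 0.0515]
tool_rot: [-179.9, 0.2, 11.0]
contact_force: [0.6, -0.6, 0.3]
grip_width: 0.003
grip_force: 0.0
```

```bash
python3 - <<'E'
from h import *
f=snap('wrist');st=state();print(st['eef_pos'],st['grip_width'])
cv2.imwrite('pics/w2.png',cv2.resize(f['pixels'][:,:,::-1],(800,600),interpolation=cv2.INTER_CUBIC))
E
```

```text
[ 0.59342396 -0.1150815   0.05832622] -0.0009896305982246298
```

View pics/w2.png

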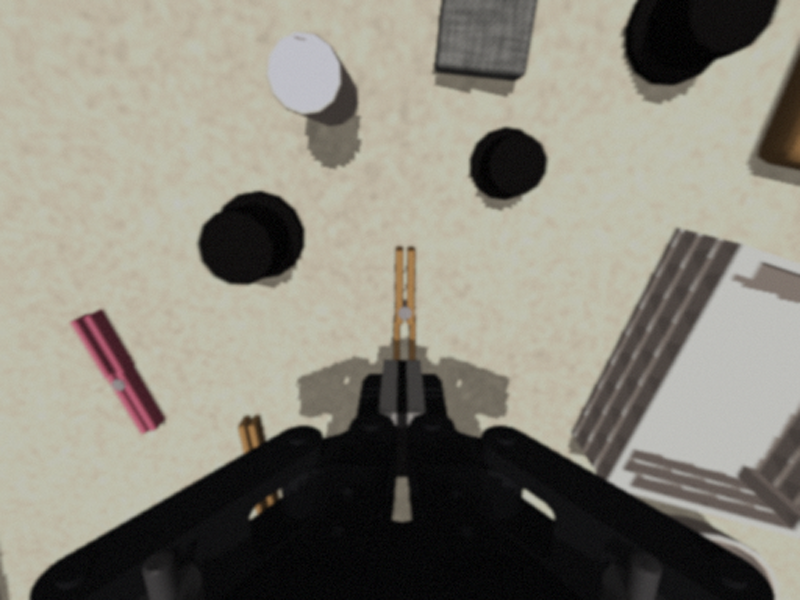

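The fingers closed empty. The peg is still aligned beneath them, with its visible part at (405,246–360), so the grasp was too high. I'll re-measure the peg.

```bash
python3 - <<'E'
from h import *
from m3 import box,tanm,M
print('----')
f=snap('wrist');st=state();print(st['eef_pos'],st['tool_rot'],st['t'])
H,S,V=M(f); m=((S>75)&(H<25)); u,v=404,310
P=box(m,404,300,45,5); W=np.array([onz(f,*p,.012)[:2] for p in P],np.float32)
r=cv2.minAreaRect(W*1000); e,vv=np.linalg.eigh(np.cov(W.T)); 
yaw=np.arctan2(vv[1,1],vv[0,1]); ax=vv[:,1]*np.sign(vv[0,1]); far=(W@ax).max()
ctr=W.mean(0)+ax*(far-.037-W.mean(0)@ax)
print(P.min(0)*1.56,P.max(0)*1.56,np.array(r[0]).round(1),np.array(r[1]).round(1),'yaw',np.degrees(yaw)%180,'centre from far end',ctr)
g=onz(f,404/1.5625,313/1.5625,.012);print('pivot',g)
f1=w1=__import__('m3').w1;print('pivot before',onz(w1,409/1.5625,277/1.5625,.012))
E
```

```text
A 469 [ 592.3 -115.8] [ 0.5921 -0.116 ] [73. 12.] yaw -169.2
  tri w0 297 [ 0.5914 -0.1157  0.0052] 0.0002
  tri s 160 [ 0.5913 -0.1159  0.0095] 0.0027
B 406 [477.1 -49.9] [ 0.4771 -0.0502] [75. 13.] yaw -164.6
  tri w0 255 [ 0.4749 -0.0488  0.0071] 0.0001
  tri s 138 [ 0.4743 -0.0488  0.0082] 0.0022
foot (289.4060363769531, 110.73490142822266) 13.97779655456543 0.033403567645726676 [ 0.67584626 -0.14851689  0.006     ] [ 0.67665998 -0.14577763  0.03      ]
  tri w0 [ 0.6758 -0.1488  0.0016] 0.0003 321
  tri s [ 0.6752 -0.1481  0.0123] 0.0022 159
  tri t [ 0.6756 -0.1485 -0.0009] 0.0014 71
----
[ 0.59369928 -0.1151144   0.05655047] [179.89838646  -0.27788667  10.97614071] 3.9667
[391.56    249.59999] [410.28 358.8 ] [ 598.  -114.7] [61.8 10.4] yaw 10.54789574741747 centre from far end [ 0.59203966 -0.11601596]
pivot [ 0.59482067 -0.11662321  0.012     ]
pivot before [ 0.59519392 -0.11565968  0.012     ]
```

Call:
carry_out:
  translation:
    - [-0.2,0.1,2]
    - [0,0,2]
    - [0,0,1]
    - [0,0,0.4]
    - [0,0,0]
    - [0,0,0]
    - [0,0,0]
    - [0,0,0]
  spin: [0,0,0,0,0,0,0,0]
  fingers: [0.5,0.5,0.5,0.5,0.5,0.5,0.5,0.5]

```text
t: 4.63
eef_pos: [0.5905, -0.1161, -0.0003]
tool_rot: [180.0, -0.1, 11.0]
contact_force: [0.4, -0.7, 0.2]
grip_width: 0.497
grip_force: 0.0
```

Call:
carry_out:
  translation:
    - [0,0,0]
    - [0,0,0]
    - [0,0,0]
    - [0,0,0]
    - [0,0,0]
    - [0,0,0]
    - [0,0,0]
    - [0,0,0]
  spin: [0,0,0,0,0,0,0,0]
  fingers: [0,0,0,0,0,0,0,0]

```text
t: 5.3
eef_pos: [0.5901, -0.1161, -0.0011]
tool_rot: [-180.0, -0.0, 11.0]
contact_force: [-0.3, 0.5, -0.3]
grip_width: -0.0
grip_force: 0.0
```

```bash
python3 - <<'E' | sed -n '/----/,$p'
from m3 import *
print('----')
st=state();print(st)
w=snap('wrist');s=snap('scene')
print(proj(w,st['eef_pos'])*1.5625,proj(s,st['eef_pos']))
u,v=map(int,proj(s,st['eef_pos']))
a=cv2.resize(w['pixels'][:,:,::-1],(400,300)); a=cv2.resize(w['pixels'][180:340,160:360,::-1],(400,320),interpolation=cv2.INTER_CUBIC)
b=cv2.resize(s['pixels'][v-50:v+30,u-50:u+50,::-1],(400,320),interpolation=cv2.INTER_CUBIC)
im=np.hstack([a,b]); im=np.clip(im*1.6,0,255).astype(np.uint8); cv2.imwrite('pics/c3.png',im)
E
```

```text
----
{'t': 5.3, 'q': array([  7.79983576,  58.89741913,   0.59572131,  88.90668919,
        -0.96650128,  32.20199862, -70.09092372]), 'dq': array([-0.07036933, -0.07758191,  0.00467434, -0.13238362,  0.02557318,
        0.10708108, -0.01613716]), 'tau': array([-1.39568961e-04, -1.00686836e+02,  2.57088460e+00, -1.54755110e+01,
        1.09538072e-02,  2.04549433e-03, -6.07652714e-05]), 'eef_pos': array([ 0.59010763, -0.11609316, -0.00107977]), 'tool_rot': array([-1.79994969e+02, -6.18383781e-04,  1.09836391e+01]), 'contact_force': array([-0.25027341,  0.5058624 , -0.30910058]), 'wrist_torque': array([ 0.03162719, -0.01158725, -0.00157397]), 'grip_force': 0.0, 'grip_width': -0.00022500214957518606}
[400.7263302  351.47777738] [258.77743687 215.41409444]
```

View pics/c3.png

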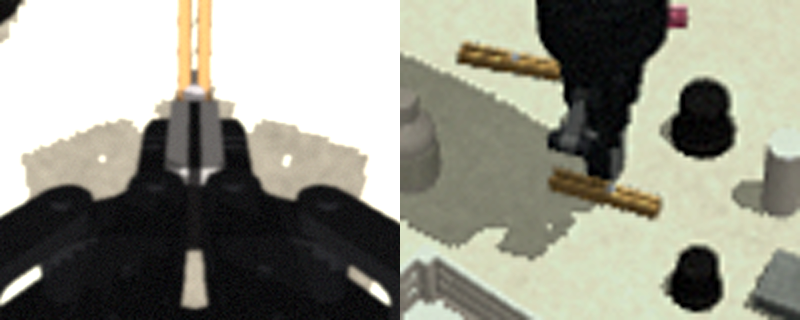

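The fingertips look to be standing on top of the peg: the scene crop shows the tips at about (605,180), at peg-top level. So the real tips sit 12–15 mm above the reported TCP. I'll open and go lower while watching the force.

Call:
carry_out:
  translation:
    - [0,0,0]
    - [0,0,0]
    - [0,0,0]
    - [0,0,0.5]
    - [0,0,0]
    - [0,0,0.4]
    - [0,0,0]
    - [0,0,0]
  spin: [0,0,0,0,0,0,0,0]
  fingers: [0.4,0.4,0.4,0.4,0.4,0.4,0.4,0.4]

```text
t: 6.07
eef_pos: [0.5899, -0.116, -0.0104]
tool_rot: [-180.0, 0.0, 11.0]
contact_force: [-0.2, 0.3, 0.3]
grip_width: 0.397
grip_force: 0.0
```

Call:
carry_out:
  translation:
    - [0,0,0]
    - [0,0,0]
    - [0,0,0]
    - [0,0,0]
    - [0,0,0]
    - [0,0,0]
    - [0,0,0]
  spin: [0,0,0,0,0,0,0]
  fingers: [0,0,0,0,0,0,0]

```text
t: 6.65
eef_pos: [0.5901, -0.1161, -0.01]
tool_rot: [-180.0, -0.0, 11.0]
contact_force: [0.1, 0.5, -0.6]
grip_width: -0.002
grip_force: 0.0
```

```bash
python3 - <<'E' | sed -n '/----/,$p'
from m3 import *
print('----')
w=snap('wrist');s=snap('scene');st=state()
w3=dict(w);T=w['world_from_camera'].copy();T[2,3]+=.009;w3['world_from_camera']=T
for wy in (90,97,104):
  print(tri(ray(w3,256.5,180+wy/2),ray(s,260,210.4)))
print(st['eef_pos'],T[:3,3],T[:3,2])
p=proj(s,st['eef_pos']);u,v=map(int,p);print(p)
b=cv2.resize(s['pixels'][v-45:v+30,u-50:u+50,::-1],(800,600),interpolation=cv2.INTER_CUBIC)
cv2.imwrite('pics/c4.png',np.clip(b*1.8,0,255).astype(np.uint8))
E
```

```text
----
(array([ 0.59560651, -0.11443614,  0.01804982]), np.float64(0.0060191272414599414))
(array([ 0.59487355, -0.11477319,  0.01895644]), np.float64(0.0039625234575549))
(array([ 0.5941939 , -0.11513044,  0.01995623]), np.float64(0.0019268574971224464))
[ 0.59009095 -0.11605084 -0.01006306] [ 0.66879087 -0.1012393   0.16916834] [0.30375599 0.05814303 0.95097407]
[258.80844011 217.54610111]
```

View pics/c4.png

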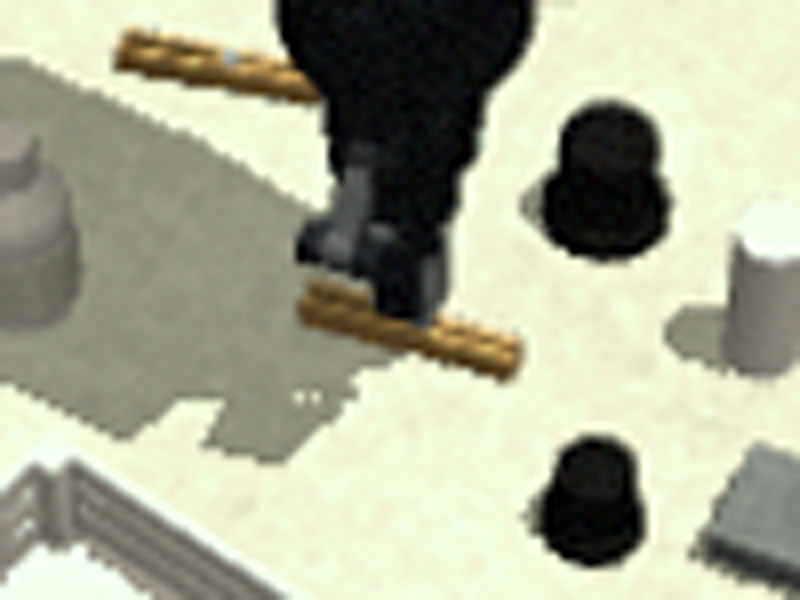

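The tip triangulates to about 20 mm above the reported TCP. I'll aim for a TCP z of about -0.016.

Call:
carry_out:
  translation:
    - [0,0,0]
    - [0,0,0]
    - [0,0,0]
    - [0,0,0.4]
    - [0,0,0]
    - [0,0,0.2]
    - [0,0,0]
    - [0,0,0]
  spin: [0,0,0,0,0,0,0,0]
  fingers: [0.4,0.4,0.4,0.4,0.4,0.4,0.4,0.4]

```text
t: 7.42
eef_pos: [0.59, -0.116, -0.0162]
tool_rot: [-180.0, 0.0, 11.0]
contact_force: [-0.2, -0.4, -0.1]
grip_width: 0.398
grip_force: 0.0
```

Call:
carry_out:
  translation:
    - [0,0,0]
    - [0,0,0]
    - [0,0,0]
    - [0,0,0]
    - [0,0,0]
    - [0,0,0]
    - [0,0,0]
  spin: [0,0,0,0,0,0,0]
  fingers: [0,0,0,0,0,0,0]

```text
t: 8.0
eef_pos: [0.5901, -0.1161, -0.0161]
tool_rot: [-180.0, -0.0, 11.0]
contact_force: [-0.0, 0.4, -0.4]
grip_width: -0.002
grip_force: 0.0
```

Call:
carry_out:
  translation:
    - [0,0,0]
    - [0,0,0]
    - [0,0,0.3]
    - [0,0,0.3]
    - [0,0,0]
    - [0,0,0]
  spin: [0,0,0,0,0,0]
  fingers: [0.3,0.3,0.3,0.3,0.3,0.3]

```text
t: 8.5
eef_pos: [0.5899, -0.1161, -0.0224]
tool_rot: [-180.0, 0.0, 11.0]
contact_force: [0.0, -0.1, 0.2]
grip_width: 0.302
grip_force: 0.0
```

Call:
carry_out:
  translation:
    - [0,0,0]
    - [0,0,0]
    - [0,0,0]
    - [0,0,0]
    - [0,0,0]
    - [0,0,0]
  spin: [0,0,0,0,0,0]
  fingers: [0,0,0,0,0,0]

```text
t: 9.0
eef_pos: [0.5902, -0.1161, -0.0219]
tool_rot: [-180.0, -0.0, 11.0]
contact_force: [-0.9, 0.1, 5.7]
grip_width: 0.111
grip_force: 59.2
```

Gripped: width 9.4 mm, 59 N. The effective tips are about 22 mm above the reported TCP. Now carrying the peg to the basket.

Call:
carry_out:
  translation:
    - [0,0,-2]
    - [0,0,-3]
    - [0,0,-3]
    - [0,0,0]
    - [0.4,3.3,0]
    - [0.4,3.3,0]
    - [0.4,3.3,0]
    - [0.4,3.3,0]
    - [0.1,3.2,0]
    - [0,0,0]
  spin: [0,5.7,5.7,5.6,0,0,0,0,0,0]
  fingers: [0,0,0,0,0,0,0,0,0,0]

```text
t: 9.83
eef_pos: [0.5876, -0.2885, 0.0577]
tool_rot: [179.8, 0.0, -6.4]
contact_force: [-1.6, -1.3, 0.6]
grip_width: 0.108
grip_force: 58.7
```

Call:
carry_out:
  translation:
    - [0,0,0]
    - [0,0,2]
    - [0,0,2]
    - [0,0,2]
    - [0,0,0.5]
    - [0,0,0]
    - [0,0,0]
  spin: [0,0,0,0,0,0,0]
  fingers: [0,0,0,0,0,0,0]

```text
t: 10.42
eef_pos: [0.5903, -0.2805, -0.0063]
tool_rot: [-180.0, -0.0, -6.0]
contact_force: [-0.4, -0.9, -0.2]
grip_width: 0.112
grip_force: 58.7
```

Call:
carry_out:
  translation:
    - [0,0,0]
    - [0,0,0]
    - [0,0,0]
    - [0,0,-2]
    - [0,0,-2]
    - [0,0,-3]
    - [0,0,-3]
    - [0,0,0]
    - [0,0,0]
    - [0,0,0]
  spin: [0,0,0,0,0,0,-7.1,-7.1,-7.1,0]
  fingers: [0.3,0.3,0.3,0.3,0.3,0.3,0.4,0.4,0.4,0.4]

```text
t: 11.25
eef_pos: [0.59, -0.2813, 0.0938]
tool_rot: [180.0, -0.1, 15.6]
contact_force: [0.4, 0.2, -0.3]
grip_width: 0.397
grip_force: 0.0
```

Call:
carry_out:
  translation:
    - [-0.7,-3.6,0]
    - [-0.7,-3.6,0]
    - [-0.7,-3.6,0]
    - [-0.7,-3.6,0]
    - [-0.7,-3.6,0]
    - [-0.7,-3.6,0]
    - [-0.7,-3.7,0]
    - [0,0,0]
    - [0,0,0]
    - [0,0,0]
  spin: [0,0,0,0,0,0,0,0,0,0]
  fingers: [0.4,0.4,0.4,0.4,0.4,0.4,0.4,0.4,0.4,0.4]

```text
t: 12.08
eef_pos: [0.4762, -0.0503, 0.0931]
tool_rot: [180.0, -0.0, 15.1]
contact_force: [0.0, -0.3, 0.4]
grip_width: 0.4
grip_force: 0.0
```

```bash
python3 - <<'E' | sed -n '/----/,$p'
from m3 import *
print('----')
w=snap('wrist');s=snap('scene');st=state();print(st['eef_pos'],st['tool_rot'],st['t'])
for f,z,nm in ((s,.012,'s'),):
    H,S,V=M(f);Q=box((S>90)&(H>5)&(H<28),368,281,20,7);c=cv2.minAreaRect(Q)[0];print('B scene',onz(f,*c,.008),len(Q))
    u,v=proj(s,[.59,-.2805,.01])*1.5625; Q=box((S>90)&(H>5)&(H<28),u,v,22,7); print('A scene',onz(f,*Q.mean(0),.012),len(Q))
E
```

```text
----
[ 0.47619201 -0.05087162  0.09290288] [ 1.79972047e+02 -8.19519491e-03  1.50983611e+01] 12.1833
B scene [ 0.47262442 -0.04878772  0.008     ] 127
A scene [ 0.59021383 -0.27975936  0.012     ] 167
```

Call:
carry_out:
  translation:
    - [0,-0.1,2]
    - [0,0,3]
    - [0,0,3]
    - [0,0,2]
    - [0,0,1]
    - [0,0,0.4]
    - [0,0,0]
    - [0,0,0]
  spin: [0,0,0,0,0,0,0,0]
  fingers: [0.4,0.4,0.4,0.4,0.4,0.4,0.4,0.4]

```text
t: 12.85
eef_pos: [0.476, -0.0492, -0.0202]
tool_rot: [180.0, -0.0, 15.2]
contact_force: [0.5, 0.5, 0.7]
grip_width: 0.399
grip_force: 0.0
```

Call:
carry_out:
  translation:
    - [0,0,0]
    - [0,0,0]
    - [0,0,0]
    - [0,0,0]
    - [0,0,0]
    - [0,0,0]
  spin: [0,0,0,0,0,0]
  fingers: [0,0,0,0,0,0]

```text
t: 13.35
eef_pos: [0.4762, -0.0489, -0.02]
tool_rot: [180.0, -0.1, 15.3]
contact_force: [-1.5, 0.1, 13.3]
grip_width: 0.109
grip_force: 58.8
```

Call:
carry_out:
  translation:
    - [0,0,-2]
    - [0,0,-3]
    - [0,0,-3]
    - [0,0,-3]
    - [1.8,3.2,0]
    - [1.8,3.2,0]
    - [1.8,3.2,0]
    - [1.8,3.2,0]
    - [1.8,3.2,0]
    - [1.7,3.2,0]
  spin: [0,7.1,7.1,7.1,0,0,0,0,0,0]
  fingers: [0,0,0,0,0,0,0,0,0,0]

```text
t: 14.18
eef_pos: [0.5624, -0.2529, 0.0899]
tool_rot: [180.0, -0.1, -6.0]
contact_force: [-0.0, 1.1, 0.3]
grip_width: 0.102
grip_force: 58.7
```

Call:
carry_out:
  translation:
    - [1.7,3.2,0]
    - [1.7,3.2,0]
    - [0,0,0]
    - [0,0,0]
    - [0,0,0]
    - [0,0,0]
  spin: [0,0,0,0,0,0]
  fingers: [0,0,0,0,0,0]

```text
t: 14.68
eef_pos: [0.589, -0.3171, 0.0893]
tool_rot: [-180.0, 0.0, -6.0]
contact_force: [0.8, 0.4, -0.9]
grip_width: 0.104
grip_force: 58.7
```

Call:
carry_out:
  translation:
    - [0,0,3]
    - [0,0,3]
    - [0,0,2.5]
    - [0,0,1]
    - [0,0,0]
    - [0,0,0]
    - [0,0,0]
    - [0,0,0]
  spin: [0,0,0,0,0,0,0,0]
  fingers: [0,0,0,0,0,0.25,0.25,0.25]

```text
t: 15.35
eef_pos: [0.5898, -0.3185, -0.0043]
tool_rot: [180.0, -0.1, -6.0]
contact_force: [-0.3, 0.2, 0.7]
grip_width: 0.249
grip_force: 0.0
```

Call:
carry_out:
  translation:
    - [0,0,-2]
    - [0,0,-2]
    - [0,0,-3]
    - [0,0,-3]
    - [1.7,-3.4,0]
    - [1.7,-3.4,0]
    - [1.7,-3.4,0]
    - [1.8,-3.4,0]
    - [1.8,-3.3,0]
    - [0,0,0]
  spin: [0,0,0,-6,0,0,0,0,0,0]
  fingers: [0.25,0.25,0.25,0.6,0.6,0.6,0.6,0.6,0.6,0.6]

```text
t: 16.18
eef_pos: [0.6794, -0.1403, 0.0948]
tool_rot: [-179.7, -0.2, 0.4]
contact_force: [-0.2, 0.5, -0.6]
grip_width: 0.599
grip_force: 0.0
```

```bash
python3 - <<'E' | sed -n '/----/,$p'
from m3 import *
print('----')
s=snap('scene');w=snap('wrist');st=state();print(st['eef_pos'],st['tool_rot'],st['t'])
H,S,V=M(s);m=((S>90)&(H>5)&(H<28)).astype(np.uint8)
n,l,stt,c=cv2.connectedComponentsWithStats(cv2.morphologyEx(m[200:300,170:270],cv2.MORPH_CLOSE,np.ones((3,3))))
for i in range(1,n):
    if stt[i,4]>25: print('tan',stt[i,4],onz(s,c[i][0]+170,c[i][1]+200,.012))
u,v=proj(w,[.6755,-.1485,.015])*1.5625; P=box(blk(w,60),u,v,35); (c,r)=cv2.minEnclosingCircle(P);print(u,v,np.array(c)*1.5625,len(P),onz(w,*c,.015),P.min(0),P.max(0))
E
```

```text
----
[ 0.67674098 -0.14774285  0.09478924] [-1.79999388e+02 -6.49555428e-02  1.17446064e-01] 16.2833
tan 162 [ 0.59030914 -0.27988352  0.012     ]
tan 157 [ 0.58493206 -0.31751089  0.012     ]
tan 202 [ 0.71114722 -0.29162163  0.012     ]
407.7246500885923 299.50332701994955 [408.59375    295.87054253] 862 [ 0.67784561 -0.14901104  0.015     ] [246. 172.] [277. 207.]
```

Call:
carry_out:
  translation:
    - [0,0.1,2]
    - [0,0,3]
    - [0,0,3]
    - [0,0,2]
    - [0,0,0.8]
    - [0,0,0]
    - [0,0,0]
  spin: [0,0,0,0,0,0,0]
  fingers: [0.6,0.6,0.6,0.6,0.6,0.6,0.6]

```text
t: 16.87
eef_pos: [0.6765, -0.1511, -0.0127]
tool_rot: [180.0, -0.1, -0.1]
contact_force: [0.4, -0.1, 0.5]
grip_width: 0.601
grip_force: 0.0
```

Call:
carry_out:
  translation:
    - [0,0,0]
    - [0,0,0]
    - [0,0,0]
    - [0,0,0]
    - [0,0,0]
    - [0,0,0]
  spin: [0,0,0,0,0,0]
  fingers: [0,0,0,0,0,0]

```text
t: 17.37
eef_pos: [0.6768, -0.1506, -0.0122]
tool_rot: [180.0, -0.1, -0.0]
contact_force: [-3.0, 0.5, 12.0]
grip_width: 0.276
grip_force: 58.2
```

Call:
carry_out:
  translation:
    - [0,0,-3]
    - [0,0,-4]
    - [0,0,-4]
    - [-3.2,2.1,0]
    - [-3.2,2.1,0]
    - [-3.2,2.1,0]
    - [-3.2,2.1,0]
    - [-3.3,2.1,0]
    - [-3.3,2.1,0]
    - [-3.3,2.1,0]
  spin: [0,0,0,0,0,0,0,0,0,0]
  fingers: [0,0,0,0,0,0,0,0,0,0]

```text
t: 18.2
eef_pos: [0.4476, -0.298, 0.0969]
tool_rot: [180.0, -0.1, 0.0]
contact_force: [0.1, -1.7, -0.7]
grip_width: 0.271
grip_force: 58.9
```

Call:
carry_out:
  translation:
    - [0,0,0]
    - [0,0,0]
    - [0,0,0]
    - [0,0,2.5]
    - [0,0,2.5]
    - [0,0,2.5]
    - [0,0,1]
    - [0,0,0]
    - [0,0,0]
  spin: [0,0,0,0,0,0,0,0,0]
  fingers: [0,0,0,0,0,0,0,0,0]

```text
t: 18.95
eef_pos: [0.4496, -0.2969, 0.0115]
tool_rot: [-180.0, -0.0, 0.0]
contact_force: [-0.8, 0.7, -0.5]
grip_width: 0.276
grip_force: 59.0
```

Call:
carry_out:
  translation:
    - [0,0,0]
    - [0,0,0]
    - [0,0,0]
    - [0,0,-2]
    - [0,0,-3]
    - [0,0,-4]
    - [0,0,-4]
    - [0,0,-4]
    - [0,0,-3]
    - [0,0,0]
  spin: [0,0,0,0,0,0,0,0,0,0]
  fingers: [0.5,0.5,0.5,0.5,0.5,0.5,0.5,0.5,0.5,0.5]

```text
t: 19.78
eef_pos: [0.4506, -0.2983, 0.217]
tool_rot: [179.7, -0.4, -0.0]
contact_force: [-0.3, -0.4, 0.3]
grip_width: 0.499
grip_force: 0.0
```

Call:
carry_out:
  translation:
    - [0,-4,0]
    - [0,-4,0]
    - [0,-4,0]
    - [0,-4,0]
    - [0,-4,0]
    - [0,-4,0]
    - [0,-4,0]
    - [0,-4,0]
    - [0,-4,0]
    - [0,-4,0]
  spin: [0,0,0,0,0,0,0,0,0,0]
  fingers: [1,1,1,1,1,1,1,1,1,1]

```text
t: 20.62
eef_pos: [0.4487, 0.1048, 0.2116]
tool_rot: [-180.0, -0.1, -0.0]
contact_force: [0.7, -0.6, -0.2]
grip_width: 1.004
grip_force: 0.0
```

Call:
carry_out:
  translation:
    - [0,0,0]
    - [0,0,0]
    - [0,0,0]
  spin: [0,0,0]
  fingers: [1,1,1]

```text
t: 20.87
eef_pos: [0.4491, 0.1025, 0.2113]
tool_rot: [180.0, -0.0, -0.0]
contact_force: [0.5, -0.3, -0.5]
grip_width: 0.998
grip_force: 0.0
```

```bash
python3 - <<'E' | sed -n '/----/,$p'
from m3 import *
print('----')
s=snap('scene');w=snap('wrist');st=state();print(st['eef_pos'],st['tool_rot'],st['t'])
pickle.dump((w,s),open('r0.pkl','wb'))
cv2.imwrite('pics/r0.png',np.clip(1.4*cv2.resize(w['pixels'][:,:,::-1],(800,600),interpolation=cv2.INTER_CUBIC),0,255).astype(np.uint8))
P=box(blk(s,35),*(proj(s,[.45,-.298,.015])*1.5625),18);print('foot in bowl',len(P),onz(s,*P.mean(0),.02))
E
```

```text
----
[0.44924492 0.1017143  0.21121782] [ 1.79994990e+02 -2.09921913e-02 -1.16181638e-01] 20.9667
foot in bowl 169 [ 0.44962695 -0.29910784  0.02      ]
```

View pics/r0.png

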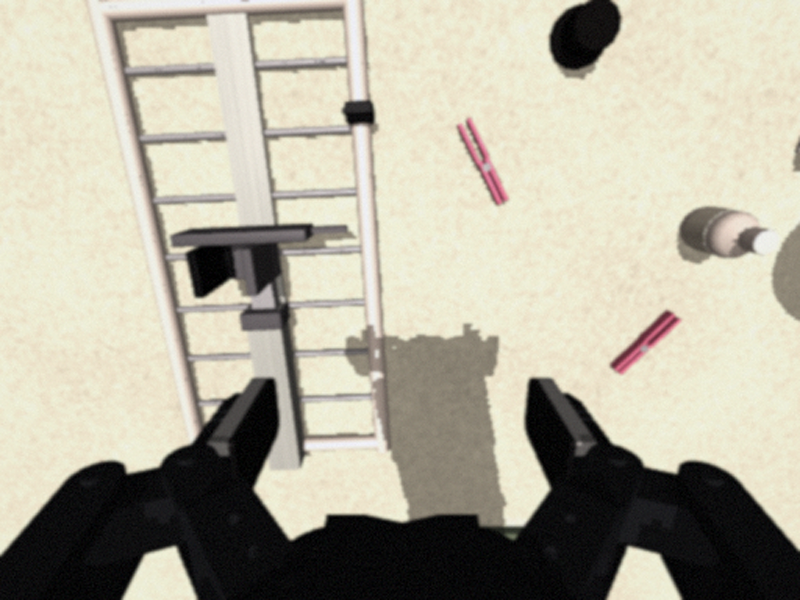

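The foot is in the bowl. On the rack in this view: mark clip at (360,112), pointer arm tip near (348,230), cross plate top edge from (173,238) to (312,232), lever black at (205,270), finger plate grey at (260,270).

```bash
python3 - <<'E' | sed -n '/----/,$p'
from m3 import *
print('----')
w,s=pickle.load(open('r0.pkl','rb'));k=1/1.5625
for n,u,v,z in (('mark top',360,105,.038),('mark low',360,122,.018),('pointer',346,230,.034),('plateR',312,232,.06),('plateL',173,238,.06),('levertop outer',192,250,.078),('fing plate right top',280,248,.078),('tubeR far',352,14,.018),('tubeR near',380,440,.018),('outer tube near end L',270,468,.02),('leg collar',265,318,.04)):
    print(n,onz(w,u*k,v*k,z).round(4))
d=[]
g=cv2.cvtColor(w['pixels'],cv2.COLOR_RGB2GRAY)
# right tube edge: transition bright->ground per row ; print profile columns of a row
for r in (60,100,160,230,260):
    print(r,g[r,210:255].tolist())
E
```

```text
----
mark top [0.5666 0.132  0.038 ]
mark low [0.5565 0.1342 0.018 ]
pointer [0.4741 0.1467 0.034 ]
plateR [0.4767 0.1689 0.06  ]
plateL [0.4724 0.2742 0.06  ]
levertop outer [0.4669 0.2523 0.078 ]
fing plate right top [0.4682 0.1889 0.078 ]
tubeR far [0.6301 0.1378 0.018 ]
tubeR near [0.2614 0.1235 0.018 ]
outer tube near end L [0.2294 0.2361 0.02  ]
leg collar [0.4002 0.218  0.04  ]
60 [167, 168, 169, 166, 163, 162, 160, 161, 162, 165, 166, 165, 156, 138, 136, 150, 165, 171, 170, 172, 170, 166, 160, 150, 125, 109, 116, 145, 160, 164, 165, 165, 165, 165, 166, 165, 162, 161, 164, 164, 164, 164, 163, 164, 166]
100 [162, 161, 161, 163, 164, 165, 162, 164, 163, 163, 163, 164, 163, 164, 164, 156, 143, 139, 152, 165, 169, 168, 171, 170, 163, 155, 137, 116, 115, 139, 163, 168, 170, 167, 167, 166, 168, 168, 169, 169, 169, 167, 168, 166, 170]
160 [140, 137, 135, 137, 133, 129, 127, 125, 118, 120, 123, 127, 126, 123, 125, 127, 125, 126, 125, 122, 115, 127, 147, 166, 170, 171, 172, 168, 163, 150, 129, 119, 134, 158, 166, 168, 168, 170, 167, 169, 169, 169, 170, 169, 169]
230 [168, 168, 170, 169, 167, 168, 171, 168, 169, 169, 169, 158, 136, 114, 99, 100, 96, 97, 95, 96, 99, 98, 100, 98, 96, 92, 88, 95, 99, 103, 107, 103, 99, 93, 83, 78, 78, 89, 97, 100, 98, 98, 96, 99, 96]
260 [169, 169, 168, 167, 167, 168, 167, 168, 169, 168, 170, 168, 168, 164, 165, 168, 167, 168, 167, 169, 170, 167, 169, 166, 166, 167, 167, 166, 154, 144, 128, 111, 105, 102, 98, 90, 83, 78, 79, 89, 96, 98, 97, 97, 95]
```

Call:
carry_out:
  translation:
    - [-0.7,-3,0]
    - [-0.7,-3,0]
    - [-0.7,-3,0]
    - [-0.8,-3,0]
    - [0,0,2]
    - [0,0,2]
    - [0,0,0]
    - [0,0,0]
  spin: [0,0,0,0,-2.1,0,0,0]
  fingers: [0.95,0.95,0.95,0.95,0.95,0.95,0.95,0.95]

```text
t: 21.63
eef_pos: [0.4203, 0.2217, 0.1711]
tool_rot: [180.0, 0.1, 2.0]
contact_force: [0.2, 0.4, 0.5]
grip_width: 0.951
grip_force: 0.0
```

```bash
python3 - <<'E' | sed -n '/----/,$p'
from m3 import *
print('----')
s=snap('scene');w=snap('wrist');st=state();print(st['eef_pos'],st['tool_rot'],st['t'])
pickle.dump((w,s),open('r1.pkl','wb'))
u0,v0=map(int,proj(w,[.47,.20,.05])); print(u0,v0)
u1,v1=map(int,proj(w,[.56,.135,.035])); print(u1,v1,proj(s,[.56,.135,.035]))
g=lambda f,u,v,a,b,W,Hh:cv2.resize(f['pixels'][max(0,v-b):v+b,u-a:u+a,::-1],(W,Hh),interpolation=cv2.INTER_CUBIC)
us,vs=map(int,proj(s,[.52,.17,.035]));print(us,vs)
A=g(w,u0,v0,100,75,800,600)[:, :]
A=cv2.resize(A,(520,390)); B=g(w,u1,v1,35,25,280,200); C=g(s,us,vs,56,38,280,190)
im=np.zeros((390,800,3),np.uint8); im[:, :520]=A; im[:200,520:]=B; im[200:,520:]=C
cv2.imwrite('pics/r1.png',np.clip(1.5*im,0,255).astype(np.uint8))
E
```

```text
----
[0.42082815 0.22223161 0.17197715] [-1.79971767e+02 -5.31314653e-02  1.97867692e+00] 21.7333
279 132
348 42 [294.23328376 145.63928361]
287 134
```

View pics/r1.png

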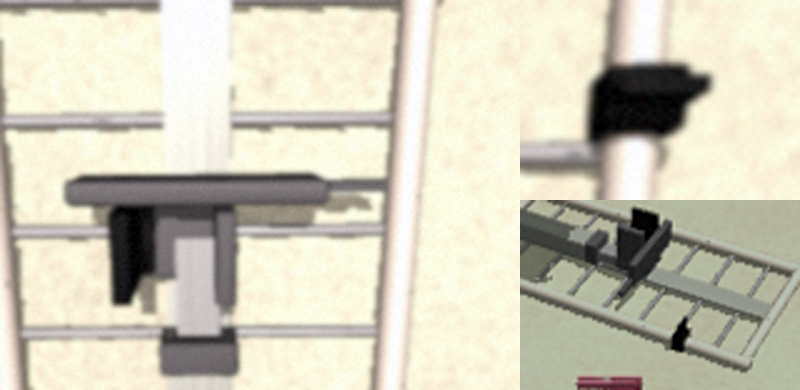

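Zoom, main crop: plate spans (65–328, 176–205), lever outer top edge at X≈112, finger plate right edge at X≈236, pointer tip at (386,185). The mark fin top is at about (650,72) in the upper-right crop and (684,320) in the lower-right crop.

```bash
python3 - <<'E' | sed -n '/----/,$p'
from m3 import *
print('----')
w,s=pickle.load(open('r1.pkl','rb'))
main=lambda X,Y:(179+X/2.6,57+Y/2.6)
R=lambda a:np.array([[np.cos(a),np.sin(a)],[-np.sin(a),np.cos(a)]])
a=np.radians(2.2)
def o(n,uv,z,f=w):
    p=onz(f,*uv,z); print(n,p.round(4),'rackframe',(R(a)@p[:2]).round(4))
o('plate L near top',main(65,204),.06);o('plate R near top',main(328,202),.06);o('plate far top',main(200,183),.06)
o('lever outer',main(112,255),.078);o('fp outer',main(237,255),.078);o('lever bottom near',main(115,303),.078);o('fp near',main(230,312),.078);o('collar',main(198,335),.04)
o('pointer w',main(384,185),.034);o('pointer s',(269.8,137.2),.034,s)
o('fin w',(345.5,35),.038);o('fin s',(296.6,144),.038,s)
print(tri(ray(w,345.5,35),ray(s,296.6,144)),tri(ray(w,*main(384,185)),ray(s,269.8,137.2)))
E
```

```text
----
plate L near top [0.4659 0.2771 0.06  ] rackframe [0.4762 0.259 ]
plate R near top [0.4702 0.1746 0.06  ] rackframe [0.4766 0.1564]
plate far top [0.4758 0.2247 0.06  ] rackframe [0.484  0.2063]
lever outer [0.4499 0.2567 0.078 ] rackframe [0.4594 0.2392]
fp outer [0.4515 0.21   0.078 ] rackframe [0.4592 0.1925]
lever bottom near [0.4315 0.2557 0.078 ] rackframe [0.441  0.2389]
fp near [0.4294 0.2116 0.078 ] rackframe [0.4372 0.195 ]
collar [0.4081 0.2235 0.04  ] rackframe [0.4164 0.2076]
pointer w [0.4753 0.1469 0.034 ] rackframe [0.4806 0.1286]
pointer s [0.479  0.1328 0.034 ] rackframe [0.4837 0.1143]
fin w [0.5657 0.1396 0.038 ] rackframe [0.5706 0.1178]
fin s [0.564  0.1418 0.038 ] rackframe [0.5691 0.12  ]
(array([0.56509483, 0.13997502, 0.03980466]), np.float64(0.00047060673766079615)) (array([0.47362445, 0.14396187, 0.02343929]), np.float64(0.0016453720402960761))
```

Call:
carry_out:
  translation:
    - [2.7,-0.1,0]
    - [0,0,3]
    - [0,0,3]
    - [0,0,3]
    - [0,0,2]
    - [0,0,1]
    - [0,0,0]
    - [0,0,0]
  spin: [-0.2,0,0,0,0,0,0,0]
  fingers: [0.95,0.95,0.95,0.95,0.95,0.95,0.95,0.95]

```text
t: 22.4
eef_pos: [0.4476, 0.2248, 0.052]
tool_rot: [-180.0, -0.0, 2.3]
contact_force: [-0.1, 0.0, 1.1]
grip_width: 0.954
grip_force: 0.0
```

Call:
carry_out:
  translation:
    - [0,0,1]
    - [0,0,1]
    - [0,0,1]
    - [0,0,0.5]
    - [0,0,0]
    - [0,0,0]
  spin: [0,0,0,0,0,0]
  fingers: [0.95,0.95,0.95,0.95,0.95,0.95]

```text
t: 22.9
eef_pos: [0.447, 0.2247, 0.0158]
tool_rot: [180.0, 0.0, 2.3]
contact_force: [0.5, -1.1, 0.6]
grip_width: 0.95
grip_force: 0.0
```

Call:
carry_out:
  translation:
    - [0.4,0,0]
    - [0.6,0,0]
    - [0.8,0,0]
    - [1,0,0]
    - [1,0,0]
    - [1,0,0]
    - [1,0,0]
    - [1,0,0]
    - [0.8,0,0]
    - [0.4,0,0]
  spin: [0,0,0,0,0,0,0,0,0,0]
  fingers: [0.95,0.95,0.95,0.95,0.95,0.95,0.95,0.95,0.95,0.95]

```text
t: 23.73
eef_pos: [0.5273, 0.2282, 0.0162]
tool_rot: [-180.0, 0.1, 2.3]
contact_force: [-6.8, 1.0, 2.1]
grip_width: 0.952
grip_force: 3.5
```

Call:
carry_out:
  translation:
    - [0,0,0]
    - [0,0,0]
  spin: [0,0]
  fingers: [0.95,0.95]

```text
t: 23.9
eef_pos: [0.5269, 0.2282, 0.0162]
tool_rot: [-180.0, 0.1, 2.3]
contact_force: [-4.9, 1.4, 2.6]
grip_width: 0.946
grip_force: 2.7
```

```bash
python3 - <<'E' | sed -n '/----/,$p'
from m3 import *
print('----')
s=snap('scene');t=snap('top');w=snap('wrist');st=state();print(st['eef_pos'],st['tool_rot'],st['t'],st['contact_force'])
pickle.dump((w,s,t),open('r2.pkl','wb'))
g=lambda f,p,a,b,W,Hh:(lambda u,v:(print(u-a,v-b),cv2.resize(f['pixels'][max(0,v-b):v+b,u-a:u+a,::-1],(W,Hh),interpolation=cv2.INTER_CUBIC))[1])(*map(int,proj(f,p)))
A=g(s,[.56,.16,.035],50,37,500,370); B=g(w,[.56,.16,.035],60,44,300,220); C=g(t,[.55,.18,.035],35,20,300,171)
im=np.zeros((391,800,3),np.uint8); im[:370,:500]=A; im[:220,500:]=B; im[220:,500:]=C
cv2.imwrite('pics/r2.png',np.clip(1.7*im.astype(float),0,255).astype(np.uint8))
E
```

```text
----
[0.52673448 0.22814999 0.01619686] [-1.79988202e+02  7.31319367e-02  2.30163220e+00] 24.05 [-5.70163822  0.87309492  3.42848479]
248 103
316 147
131 184
```

View pics/r2.png

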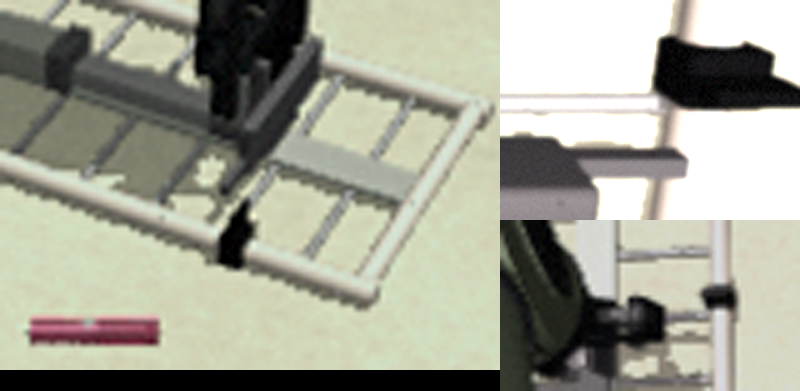

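Scene crop: pointer tip at (228,190), fin top at (245,203). In the wrist crop the pointer arm tip is about (686,169) and the fin top band about (730,97). The pointer is still a bit short of the mark.

```bash
cat > m5.py <<'E'
from m3 import *
print('----')
w,s,t=pickle.load(open('r2.pkl','rb'))
a=np.radians(2.2);R=np.array([[np.cos(a),np.sin(a)],[-np.sin(a),np.cos(a)]])
W=lambda X,Y:(316+(X-500)/2.5,147+Y/2.5); S=lambda X,Y:(248+X/5,103+Y/5)
X=lambda f,uv,z:(R@onz(f,*uv,z)[:2]*1e3).round(1)
for Yp in (161,169,178): print('ptr w',Yp,X(w,W(680,Yp),.034),X(w,W(680,Yp),.037))
for Yf in (88,97,105): print('fin w',Yf,X(w,W(730,Yf),.038))
print('ptr s',X(s,S(228,190),.034),'fin s',X(s,S(245,203),.038),'fin s earlier',X(s,(296.6,144),.038))
g=cv2.cvtColor(w['pixels'],cv2.COLOR_RGB2GRAY)
print('ptr col profile',[(v,g[v,383],g[v,387]) for v in range(203,224)])
print('fin col profile',[(v,g[v,400],g[v,410],g[v,420]) for v in range(158,194)])
E
python3 m5.py | sed -n '/----/,$p'
```

```text
----
ptr w 161 [552.6 129. ] [553.9 130.6]
ptr w 169 [550.6 128.7] [551.8 130.3]
ptr w 178 [548.2 128.4] [549.5 129.9]
fin w 88 [572.  122.5]
fin w 97 [569.9 122.1]
fin w 105 [568.  121.8]
ptr s [553.8 132.3] fin s [569.3 122.2] fin s earlier [569.1 120. ]
ptr col profile [(203, np.uint8(105), np.uint8(158)), (204, np.uint8(106), np.uint8(162)), (205, np.uint8(91), np.uint8(156)), (206, np.uint8(63), np.uint8(135)), (207, np.uint8(39), np.uint8(101)), (208, np.uint8(34), np.uint8(61)), (209, np.uint8(38), np.uint8(41)), (210, np.uint8(56), np.uint8(52)), (211, np.uint8(77), np.uint8(73)), (212, np.uint8(83), np.uint8(83)), (213, np.uint8(84), np.uint8(83)), (214, np.uint8(82), np.uint8(82)), (215, np.uint8(84), np.uint8(84)), (216, np.uint8(84), np.uint8(85)), (217, np.uint8(91), np.uint8(95)), (218, np.uint8(110), np.uint8(131)), (219, np.uint8(133), np.uint8(169)), (220, np.uint8(144), np.uint8(182)), (221, np.uint8(148), np.uint8(183)), (222, np.uint8(151), np.uint8(187)), (223, np.uint8(149), np.uint8(186))]
fin col profile [(158, np.uint8(197), np.uint8(200), np.uint8(197)), (15
[... 1011 characters left out ...]
.uint8(3), np.uint8(5)), (180, np.uint8(5), np.uint8(1), np.uint8(5)), (181, np.uint8(3), np.uint8(8), np.uint8(3)), (182, np.uint8(5), np.uint8(8), np.uint8(3)), (183, np.uint8(3), np.uint8(8), np.uint8(7)), (184, np.uint8(4), np.uint8(11), np.uint8(9)), (185, np.uint8(2), np.uint8(13), np.uint8(8)), (186, np.uint8(0), np.uint8(12), np.uint8(13)), (187, np.uint8(6), np.uint8(10), np.uint8(11)), (188, np.uint8(1), np.uint8(13), np.uint8(15)), (189, np.uint8(14), np.uint8(20), np.uint8(31)), (190, np.uint8(49), np.uint8(57), np.uint8(96)), (191, np.uint8(120), np.uint8(123), np.uint8(161)), (192, np.uint8(184), np.uint8(176), np.uint8(191)), (193, np.uint8(204), np.uint8(193), np.uint8(198))]
```

Call:
carry_out:
  translation:
    - [0.4,0,0]
    - [0.4,0,0]
    - [0.4,0,0]
    - [0.3,0,0]
    - [0.2,0,0]
    - [0,0,0]
    - [0,0,0]
  spin: [0,0,0,0,0,0,0]
  fingers: [0.95,0.95,0.95,0.95,0.95,0.95,0.95]

```text
t: 24.63
eef_pos: [0.5437, 0.2289, 0.0162]
tool_rot: [-180.0, 0.1, 2.3]
contact_force: [-5.6, 1.8, 2.7]
grip_width: 0.954
grip_force: 2.9
```

```bash
cat > m6.py <<'E'
from m3 import *
print('----')
w=snap('wrist');st=state();print(st['eef_pos'],st['tool_rot'],st['t'],st['contact_force'],st['grip_width'])
pickle.dump(w,open('r3.pkl','wb'))
a=np.radians(2.2);R=np.array([[np.cos(a),np.sin(a)],[-np.sin(a),np.cos(a)]])
ex=R@st['eef_pos'][:2]; print('eef rack',ex, 'pred ptr x', ex[0]+.0161)
g=cv2.cvtColor(w['pixels'],cv2.COLOR_RGB2GRAY).astype(int)
for y in (.134,.132,.130,.128,.124,.120,.116):
    p=R.T@np.array([ex[0]+.0161,y]); u,v=map(int,np.round(proj(w,[*p,.034])))
    print(y,'col',u,'pred row',v,[(r,g[r,u]) for r in range(v-12,v+12)] if y in(.13,.128,.120,.116) else '')
    pr=g[v-14:v+14,u]
print(proj(w,[*(R.T@[.569,.122]),.038]))
E
python3 m6.py | sed -n '/----/,$p' | sed 's/np.int64(\([0-9]*\))/\1/g'
```

```text
----
[0.54364615 0.22886072 0.01617816] [-1.79986549e+02  8.25278892e-02  2.30307315e+00] 24.6833 [-5.62363449  1.15539488  1.18007406] 0.9531829111825716
eef rack [0.5520309  0.20782265] pred ptr x 0.5681308991115367
0.134 col 379 pred row 214 
0.132 col 383 pred row 214 
0.13 col 386 pred row 214 [(202, 7), (203, 3), (204, 3), (205, 10), (206, 22), (207, 33), (208, 37), (209, 38), (210, 54), (211, 77), (212, 83), (213, 81), (214, 83), (215, 84), (216, 84), (217, 93), (218, 127), (219, 160), (220, 173), (221, 177), (222, 176), (223, 177), (224, 180), (225, 181)]
0.128 col 389 pred row 214 [(202, 9), (203, 5), (204, 1), (205, 4), (206, 2), (207, 13), (208, 20), (209, 35), (210, 54), (211, 74), (212, 86), (213, 83), (214, 83), (215, 82), (216, 85), (217, 100), (218, 141), (219, 181), (220, 194), (221, 196), (222, 196), (223, 197), (224, 199), (225, 198)]
0.124 col 396 pred row 214 
0.12 col 403 pred row 214 [(202, 7), (203, 9), (204, 5), (205, 8), (206, 2), (207, 7), (208, 8), (209, 2), (210, 7), (211, 4), (212, 8), (213, 12), (214, 11), (215, 10), (216, 33), (217, 100), (218, 164), (219, 186), (220, 188), (221, 188), (222, 188), (223, 192), (224, 192), (225, 193)]
0.116 col 409 pred row 214 [(202, 8), (203, 8), (204, 5), (205, 3), (206, 7), (207, 6), (208, 1), (209, 6), (210, 4), (211, 4), (212, 10), (213, 12), (214, 10), (215, 12), (216, 43), (217, 112), (218, 180), (219, 202), (220, 202), (221, 198), (222, 198), (223, 199), (224, 196), (225, 198)]
[403.06836827 214.98260244]
```

Call:
carry_out:
  translation:
    - [0.15,0,0]
    - [0,0,0]
    - [0,0,0]
    - [0,0,0]
    - [0,0,0]
    - [0,0,0]
  spin: [0,0,0,0,0,0]
  fingers: [0.95,0.95,0.95,0.95,0.95,0.95]

```text
t: 25.18
eef_pos: [0.5451, 0.2289, 0.0162]
tool_rot: [-180.0, 0.1, 2.3]
contact_force: [-6.5, 0.7, 1.9]
grip_width: 0.945
grip_force: 3.0
```

Call:
carry_out:
  translation:
    - [0,0,0]
    - [0,0,0]
    - [0,0,0]
    - [0,0,0]
    - [0,0,0]
    - [0,0,0]
    - [0,0,0]
    - [0,0,0]
    - [0,0,0]
    - [0,0,0]
  spin: [0,0,0,0,0,0,0,0,0,0]
  fingers: [0.8,0.7,0.6,0.5,0.4,0.3,0.2,0,0,0]

```text
t: 26.02
eef_pos: [0.5456, 0.2287, 0.0168]
tool_rot: [-180.0, 0.0, 2.3]
contact_force: [-6.6, -2.0, 10.1]
grip_width: 0.319
grip_force: 63.8
```

```bash
python3 m6.py | sed -n '/----/,$p' | sed 's/np.int64(\([0-9]*\))/\1/g'
```

```text
----
[0.54560826 0.22872299 0.01675389] [-1.79981409e+02  2.38359193e-02  2.28242141e+00] 26.0667 [-6.3684053  -2.47017707 10.43538051] 0.31933597085046656
eef rack [0.55398627 0.20760969] pred ptr x 0.5700862706420334
0.134 col 379 pred row 213 
0.132 col 382 pred row 213 
0.13 col 385 pred row 213 [(201, 4), (202, 6), (203, 7), (204, 10), (205, 22), (206, 31), (207, 36), (208, 41), (209, 51), (210, 70), (211, 79), (212, 87), (213, 85), (214, 84), (215, 86), (216, 87), (217, 108), (218, 141), (219, 166), (220, 175), (221, 174), (222, 175), (223, 177), (224, 179)]
0.128 col 389 pred row 213 [(201, 15), (202, 14), (203, 12), (204, 4), (205, 7), (206, 9), (207, 11), (208, 29), (209, 48), (210, 67), (211, 81), (212, 81), (213, 81), (214, 79), (215, 78), (216, 81), (217, 108), (218, 157), (219, 189), (220, 200), (221, 199), (222, 199), (223, 201), (224, 202)]
0.124 col 395 pred row 213 
0.12 col 402 pred row 213 [(201, 10), (202, 18), (203, 13), (204, 8), (205, 8), (206, 1), (207, 2), (208, 3), (209, 7), (210, 9), (211, 5), (212, 1), (213, 9), (214, 10), (215, 11), (216, 13), (217, 12), (218, 20), (219, 61), (220, 125), (221, 177), (222, 189), (223, 191), (224, 191)]
0.116 col 409 pred row 213 [(201, 10), (202, 13), (203, 12), (204, 9), (205, 13), (206, 4), (207, 2), (208, 3), (209, 10), (210, 1), (211, 3), (212, 9), (213, 9), (214, 12), (215, 13), (216, 14), (217, 14), (218, 19), (219, 64), (220, 137), (221, 188), (222, 203), (223, 202), (224, 201)]
[401.70717518 217.47787593]
```

Call:
carry_out:
  translation:
    - [0,0,0]
    - [0,0,0]
    - [0,0,0]
    - [0,0,0]
    - [0,0,0]
    - [0,0,0]
  spin: [0,0,0,0,0,0]
  fingers: [0,0,0,0,0,0]

```text
t: 26.57
eef_pos: [0.5456, 0.2287, 0.0167]
tool_rot: [-180.0, 0.0, 2.3]
contact_force: [-6.9, -1.4, 9.5]
grip_width: 0.326
grip_force: 63.8
```

```bash
python3 -c "
from plant import *
s=state();print(s['eef_pos'],s['grip_width'],s['grip_force']);print(hand_in())"
```

```text
[0.54560726 0.22871158 0.01672778] 0.3261120913522585 63.83010587567696
the job is handed in; nothing more can be done
None
```

I handed the job in at about 26.6 s, with no verdict returned: both pegs are in the basket, the foot is in the bowl, and the arm is holding the leg within about 2 mm of the mark (camera estimate) with the lever closed at 64 N grip.

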